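# Tip a forming block out of its flush pocket

## Task

Take the grooved steel forming block out of its wooden stand: it lies flush, so press down its front end until it tips up and stays leaning in its pocket, then grip the raised rear end and lift it out. Set it down on the square steel bench plate, not dropped but still held until it rests there: flat, grooves up, in the middle and square with the plate's edges. Leave the dimpled block in its pocket and everything else where it is.

Things in the scene. Friction and masses are not known exactly. Their poses are not given: they have to be found in the camera images.
- stand: Fixed pale wooden stand, 116 (x) x 132 (y) x 42 mm high, origin at the centre of its underside, front (-x) roughly towards the robot. Two equal pockets, open above, at y = +30 and -30 mm, each 43 mm wide, from x = -44 to +41 mm. A block lies in each, flush with the stand's top, on a floor 16 mm down; 4 mm gap before its front end.
- stand_pivot (a point): Point in the stand, 2.5 mm before its middle, 26 mm above the table: here the pocket floors end (edge along y); in front is a well 20 mm deeper. Pressing a block's front end (under 3 N) tips it over this edge; past about 20 degrees it falls on by itself and stays leaning at about 30 degrees, rear end up to 20 mm above the stand's top. Pressing the rear does nothing.
- grooved_block: Loose steel block, 80 (x) x 40 (y) x 16 mm (z), about 0.36 kg, origin at the centre of its underside, z up out of the top. Four straight grooves of different width, 4 mm deep, cross its top (along y); 20 mm at each end is plain. It lies in either of the stand's pockets, its +x end at the rear (away from the robot).
- dimpled_block: Loose steel block of the same outer size and mass, with three round dimples in its top; lies in the other pocket of the stand and must stay there. Origin at the centre of its underside.
- bench_plate: Fixed square dark steel plate, 120 x 120 mm, its flat top 22 mm above the table; origin at the centre of its underside, x and y along its edges.
- hammer: Loose hammer with wooden handle, about 220 mm long, lying beyond the work; leave alone.
- pot: Loose small open brass pot, 52 mm across, 34 mm high, standing nearer the robot between stand and plate; leave alone.
- bur_stand: Loose wooden block 60 x 130 x 35 mm with small burs standing in it (up to about 75 mm high in all), beyond the work; leave alone.
Not all that is in view belongs to the job. What is shaped like the grooved_block but blue is not meant. Leave any pink look-alike of the stand alone.

How it is judged:
On the way, in this order (a step that is already met when the one before it is completed fails the run):
1. the grooved block leans tipped up in its pocket, not held (angle between grooved_block's own z axis and vertical between 0.35 and 0.7 rad and height (world z) of grooved_block below 0.036 m and horizontal distance between grooved_block and stand below 0.075 m and contact force between the fingers and grooved_block below 0.05 N), for 0.2 s.
2. the grooved block is gripped and lifted clear of the pocket (height (world z) of grooved_block above 0.044 m and contact force between the fingers and grooved_block above 1 N), for 0.1 s.
3. the grooved block touches down on the bench plate while still held (contact force between grooved_block and bench_plate above 0.2 N and contact force between the fingers and grooved_block above 1 N and horizontal distance between grooved_block and bench_plate below 0.06 m), for 0.05 s.
At the end, for the whole second after the job is handed in: Grooved block released and at rest flat on the bench plate, grooves up (0.06 rad), centre within 20 mm of the plate's, parallel to its edges (either pair) within 0.2 rad; dimpled block flat within 6 mm of its start; hammer, pot, bur stand within 20 mm of theirs (horizontal distance between grooved_block and bench_plate below 0.02 m and height (world z) of grooved_block between 0.02 and 0.0245 m and angle between grooved_block's own z axis and vertical below 0.06 rad and (angle between the x axis of grooved_block and the x axis of bench_plate, either way round below 0.2 rad or angle between the x axis of grooved_block and the y axis of bench_plate, either way round below 0.2 rad) and linear speed of grooved_block below 0.01 m/s and angular speed of grooved_block below 0.1 rad/s and contact force between the fingers and grooved_block below 0.05 N and distance of dimpled_block from where it was at the start of the episode below 0.006 m and angle between dimpled_block's own z axis and vertical below 0.08 rad and distance of each of hammer, pot, bur_stand from where it was at the start of the episode below 0.02 m); the robot touches nothing.
It fails at once if the dimpled block is tipped or moved out of place (angle between dimpled_block's own z axis and vertical above 0.2 rad or distance of dimpled_block from where it was at the start of the episode above 0.01 m).
It fails at once if the hammer, the pot or the bur stand is pushed away (more than 20 mm) (distance of any of hammer, pot, bur_stand from where it was at the start of the episode above 0.02 m).
It also fails if it takes over 45 s, if anything falls off the work surface, if the arm or the gripper's body presses on something with over 40 N, if the wrist force passes 120 N, or if a joint passes its speed limit or range.

## Robot

A 7-joint arm with a two-finger parallel gripper is mounted at the origin on the work surface. World frame = base frame: x ahead of the robot, y to its left, z up, the work surface at z = 0. Lengths are in m, angles in rad, forces in N, time in s.
With the tool pointing down it reaches from about 0.425 to 0.925 m from the base axis. Payload 6.8 kg.
Tool frame: the origin (TCP) lies midway between the tips of the shut fingers; the grasp point (between the pads) lies 19 mm behind it; z points along the fingers, y is the line along which they close (so a half turn about z gives the same grasp; the last joint's range is limited). The gripper opens to 85 mm and grips with 20 to 120 N. Pads are 22 mm wide; open, the fingers measure 114 mm over their backs; the gripper's body (76 mm by 85 mm) begins 54 mm behind the grasp point. The pads swing forward as they close: fully open they stand 13 mm farther back than shut.
Start: joints at [1.169, 0.477, 0.022, 1.555, -0.011, 1.109, -0.083], TCP at [0.195, -0.646, 0.21] pointing down, gripper open.
Joint ranges: [-2.96, 2.96], [-0.34, 2.1], [-1.41, 1.46], [0.24, 2.44], [-1.37, 4.51], [0.17, 1.92], [-2.96, 2.96]. Speed limits (rad/s): [2.39, 2.39, 3.14, 3.14, 3.14, 3.14, 3.14].

## Interface

Orientations are given as a rotation vector (axis times angle).
In Python, from bench import r gives the robot as it stands.
- The arm moves only by the tool servo_tool, never from a script. Its arguments are lists of equal length, an entry for each row: "turn": the turn, a rotation vector about the world's x, y, z in units of 5 degrees (1.0 is 5 degrees), a list of three; "slide": the shift along the world's x, y, z in units of 30 mm (1.0 is 30 mm), a list of three; "hand": the opening, from 0 (shut) to 1 (fully open). In form: {"turn": [[rx, ry, rz], ...], "slide": [[dx, dy, dz], ...], "hand": [hand, ...]}. A call has 1 to 8 rows; each row is the pose to reach, as a shift and turn from the pose commanded when the call began; what a row does not reach only later rows make up. A row lasts 1/8 s, in which the tool goes at most 62.5 mm and 10.7 degrees, less where a joint would pass 70% of its speed; a pose out of reach is approached as far as the arm can. A call with a gripper value outside its range is refused whole. The fingers move at their own pace and stop on an object; "squeeze" is the grip in N (left out, the last holds). Time passes only in rows, so rows that repeat a pose let the fingers close. It gives the time, the measured TCP pose, the force, the opening and the grip force at its end, in the units of the state.
- r.get_obs(): the state, without advancing time (a new reading comes with each control period).
- r.grab_frame(name): name is "scene" or "top" or "wrist"; returns (picture, depth): 420x560x3 uint8, red, green, blue; 420x560 float32, m along the optical axis (not along the pixel's ray), 0 where there is no reading.
- r.get_calibration(name): a dict with "fovy" (degrees; the focal length in pixels is half the picture's height over the tangent of half this angle, whatever the lens; pixels are square), "cx", "cy" (the principal point, pixels), "R" (3x3) and "t" (3): a world point X has camera coordinates R X + t. Camera axes: x right, y down, z forward; pixel columns grow to the right and rows downward; lengths in m; the calibration is good to about 2 mm. A picture is of the moment at which its call begins: read the wrist's pose just before it. get_calibration takes no time and is no camera call; for the wrist camera it gives the pose at the moment of the call.
- r.hand_in(): hands the job in; it is judged then, once.
The state is a dict: "clock": time; "joints": joint angles; "qvel": joint speeds; "tau": joint torques, N m; "tcp_pos": TCP position; "orientation": TCP orientation; "contact_force": force on the tool from outside, world axes, zero at the start; "moment": the same for the moment, N m; "grip_width": finger opening in m; "gripper_force": force on a finger pad.
Only numpy, scipy, OpenCV 4.12 (cv2) and the standard library are available. Lean on these libraries where they do the work, as an engineer would, in place of code of your own. Each camera call takes 0.05 s, during which the arm holds its last target. There are 200 camera calls.

## Working session

There is one attempt and no reset: what is moved stays moved. The work goes in short steps, Python scripts to look and compute and a tool call to move; the robot and the scene stay as the last step left them, time stands still between calls to the robot, and variables do not carry over. Pictures are saved under pics/ and viewed, at most 10 in all, crops included, and the job is handed in when it is done.

Besides the shell and the picture viewer there is one more tool, called after ">>>" as name(argument=value, ...) on one line, values as JSON. servo_tool: Moves the arm, as the interface text tells. Its arguments: {"type":"object","properties":{"turn":{"type":"array"},"slide":{"type":"array"},"hand":{"type":"array"},"squeeze":{"type":"number"}},"required":["turn","slide","hand"]}

```bash
mkdir -p pics
cat > h.py <<'E'
import numpy as np,cv2
from bench import r
def cal(n):
    c=r.get_calibration(n); f=210/np.tan(np.radians(c['fovy'])/2); return c,f
def cast(c,f,u,v,z):
    R=np.array(c['R']);t=np.array(c['t']);o=-R.T@t
    d=R.T@np.array([(u-c['cx'])/f,(v-c['cy'])/f,1]);return o+d*(z-o[2])/d[2]
def cloud(c,f,dep):
    R=np.array(c['R']);t=np.array(c['t']);v,u=np.mgrid[:420,:560]
    P=np.stack([(u-c['cx'])/f*dep,(v-c['cy'])/f*dep,dep],-1);return (P-t)@R
E
python3 - <<'E'
from h import *
for n in ['top','scene']:
    p,d=r.grab_frame(n);c,f=cal(n);print(n,f,c)
    np.savez(f'{n}0.npz',p=p,d=d);cv2.imwrite(f'pics/{n}0.png',cv2.cvtColor(p,cv2.COLOR_RGB2BGR))
o=r.get_obs();print(o)
E
```

```text
top 547.0150314053263 {'fovy': 42.00376164695382, 'cx': 284.0967171573142, 'cy': 208.58799731078537, 'R': array([[-0.02167862, -0.99975082,  0.00532303],
       [-0.98166552,  0.02027733, -0.18953002],
       [ 0.18937486, -0.00933419, -0.9818605 ]]), 't': array([-0.08233347,  0.51675018,  1.10270901])}
scene 433.26901310183484 {'fovy': 51.71776032026293, 'cx': 284.12923127626175, 'cy': 205.85869154292456, 'R': array([[-6.42550694e-01,  7.66242887e-01,  6.66595901e-04],
       [ 6.44474903e-01,  5.40909487e-01, -5.40434110e-01],
       [-4.14464360e-01, -3.46826708e-01, -8.41386076e-01]]), 't': array([ 0.41335216, -0.28290276,  1.20490881])}
{'clock': 0.1, 'joints': array([ 1.16889145,  0.47774226,  0.0223304 ,  1.55634477, -0.01147945,
        1.10927653, -0.08311431]), 'qvel': array([ 1.74239901e-03, -3.47391972e-03,  8.85956539e-05, -3.54798197e-03,
        1.35374418e-03, -8.01101996e-04,  1.05098731e-03]), 'tau': array([ 4.90635139e-03, -5.97755992e+01,  1.61393467e+00, -2.81950861e+01,
        1.28806583e-02,  5.03726013e-03, -5.71667010e-05]), 'tcp_pos': array([ 0.19530451, -0.64554376,  0.20940938]), 'orientation': array([-3.10616616e+00, -4.59655377e-01,  5.82438327e-04]), 'contact_force': array([-0.11277564, -0.42726316, -0.08656756]), 'moment': array([ 0.00242109, -0.01640917,  0.03612265]), 'gripper_force': 0.0, 'grip_width': 0.08564859283823283}
```

View pics/top0.png

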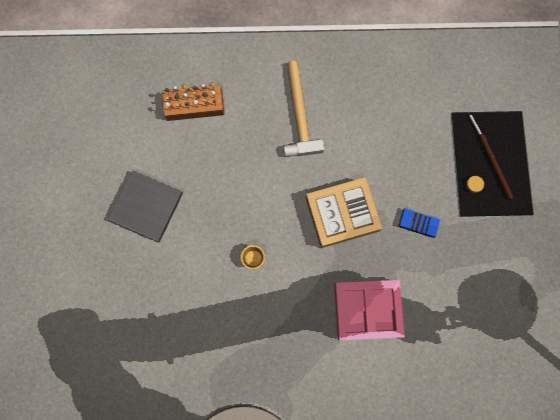

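View pics/scene0.png

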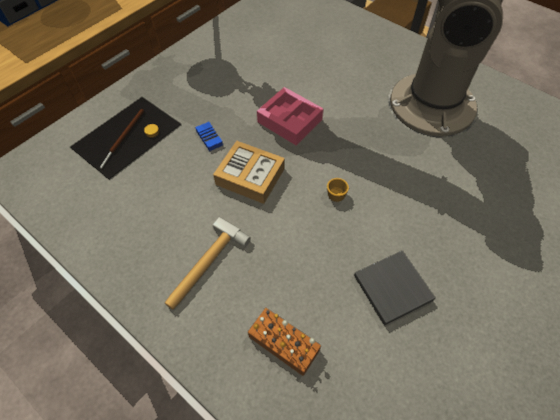

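The top view shows the wooden stand at (343,212). The grooved block is in its right pocket at (357,208), and the dimpled block is in the left one at (330,215). The plate is at (144,206), the pot at (252,257) and the hammer head at (304,148). The look-alikes are the blue grooved block at (420,222) and the pink empty stand at (369,310). The steel block at (357,208) fits because it is grey, grooved and in the pale wooden stand.

Run:
```python
from h import *
for n,boxS,boxP in [('top',(290,170,100,85),(95,160,100,90)),('scene',(205,130,90,75),(345,240,100,90))]:
    z=np.load(f'{n}0.npz');p,d=z['p'],z['d'];c,f=cal(n);P=cloud(c,f,d)
    hsv=cv2.cvtColor(p,cv2.COLOR_RGB2HSV)
    x,y,w,h=boxS
    m=np.zeros((420,560),np.uint8);m[y:y+h,x:x+w]=1
    Z=P[...,2]
    def rect(mask,zz,lab):
        v,u=np.nonzero(mask);Q=np.array([cast(c,f,a,b,zz)[:2] for a,b in zip(u,v)])
        (cx,cy),(w_,h_),a=cv2.minAreaRect((Q*1000).astype(np.float32))
        print(n,lab,len(u),'ctr',round(cx,1),round(cy,1),'size',round(w_,1),round(h_,1),'ang',round(a,1),'medZ',np.median(Z[mask]))
    top=(m>0)&(abs(Z-.042)<.008)
    top=cv2.morphologyEx(top.astype(np.uint8),cv2.MORPH_OPEN,np.ones((3,3)))>0
    rect(top,.042,'standtop')
    grey=((hsv[...,1]<60)&(hsv[...,2]>110)&top).astype(np.uint8)
    k,L,S,C=cv2.connectedComponentsWithStats(cv2.morphologyEx(grey,cv2.MORPH_CLOSE,np.ones((5,5))))
    for i in range(1,k):
        if S[i,4]>200: rect(L==i,.042,'blk px'+str(C[i].round()))
    x,y,w,h=boxP;m[:]=0;m[y:y+h,x:x+w]=1
    pl=cv2.morphologyEx(((m>0)&(abs(Z-.022)<.008)).astype(np.uint8),cv2.MORPH_OPEN,np.ones((3,3)))>0
    rect(pl,.022,'plate')
    if n=='top':
        cv2.imwrite('pics/crop.png',cv2.resize(cv2.cvtColor(p,cv2.COLOR_RGB2BGR)[165:260,290:450],None,fx=4,fy=4,interpolation=cv2.INTER_CUBIC))
    for lab,(u,v) in (dict(pot=(252,257),hammer=(304,148),blue=(420,222)) if n=='top' else {}).items(): print(lab,P[v,u])
```

```text
top standtop 3265 ctr 508.7 -219.9 size 117.2 133.3 ang 15.0 medZ 0.04264685096288085
top blk px[357. 207.] 708 ctr 516.6 -248.2 size 80.8 40.7 ang 15.4 medZ 0.04191484066133909
top blk px[330. 215.] 725 ctr 501.1 -190.4 size 80.8 41.0 ang 15.2 medZ 0.042078541659032805
top plate 3050 ctr 533.5 205.3 size 121.4 120.1 ang 65.5 medZ 0.02307542268876832
pot [ 0.41879095 -0.02233226  0.00540925]
hammer [ 0.65325679 -0.14001554  0.02888445]
blue [ 0.48575633 -0.38663801  0.0161928 ]
scene standtop 2261 ctr 468.4 -230.8 size 211.5 135.2 ang 15.4 medZ 0.04191505860062805
scene blk px[238. 162.] 423 ctr 518.4 -249.9 size 79.9 40.2 ang 15.5 medZ 0.0418231848867368
scene blk px[260. 170.] 460 ctr 503.0 -191.8 size 80.0 40.4 ang 14.9 medZ 0.04147415277661831
scene plate 3250 ctr 536.7 206.2 size 121.0 122.3 ang 65.6 medZ 0.021869320029489207
```

View pics/crop.png

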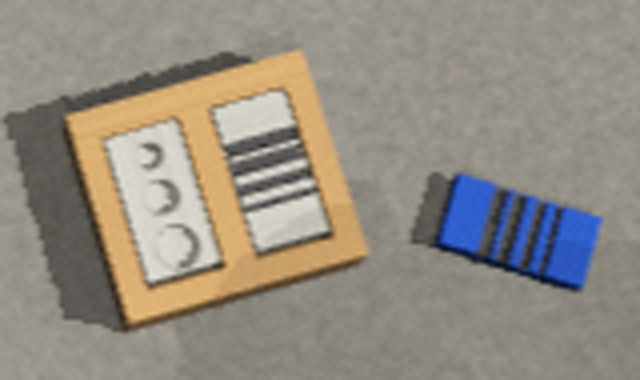

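The crop shows the grey grooved block in the right pocket at about crop (270,170), the dimpled block beside it at (160,205), and the separate blue decoy at (520,230). The grooved block's centre is about (0.517, -0.249), yaw 15.3°. The plate is at (0.535, 0.206), yaw 65.5°. I'll move above the front end with the fingers shut.

>>> servo_tool(turn=[[0,0,-0.3],[0,0,-0.3],[0,0,-0.3],[0,0,-0.3],[0,0,-0.3],[0,0,-0.3],[0,0,-0.3],[0,0,-0.3]], slide=[[1.2,1.6,-0.3],[2.4,3.2,-0.6],[3.7,4.9,-0.9],[4.9,6.5,-1.2],[6.1,8.1,-1.5],[7.3,9.7,-1.8],[8.6,11.4,-2],[9.74,12.95,-2]], hand=[0,0,0,0,0,0,0,0])

```text
clock: 1.1
tcp_pos: [0.4882, -0.2556, 0.1496]
orientation: [-3.113, -0.419, 0.002]
contact_force: [0.7, 0.2, 0.1]
grip_width: 0.0001
gripper_force: 0.0
```

>>> servo_tool(turn=[[0,0,0],[0,0,0]], slide=[[0,0,0],[0,0,0]], hand=[0,0])

```text
clock: 1.35
tcp_pos: [0.4871, -0.258, 0.15]
orientation: [3.113, 0.419, -0.002]
contact_force: [-0.3, -0.1, -0.2]
grip_width: 0.0001
gripper_force: 0.0
```

>>> servo_tool(turn=[[0,0,0],[0,0,0],[0,0,0],[0,0,0],[0,0,0],[0,0,0]], slide=[[0,0,-1],[0,0,-2],[0,0,-2.8],[0,0,-3.3],[0,0,-3.3],[0,0,-3.4]], hand=[0,0,0,0,0,0])

```text
clock: 2.1
tcp_pos: [0.4883, -0.2584, 0.0492]
orientation: [3.113, 0.418, 0.002]
contact_force: [0.5, -0.3, 0.6]
grip_width: -0.0
gripper_force: 0.0
```

>>> servo_tool(turn=[[0,0,0],[0,0,0],[0,0,0],[0,0,0],[0,0,0],[0,0,0],[0,0,0]], slide=[[0,0,-0.08],[0,0,-0.16],[0,0,-0.24],[0,0,-0.32],[0,0,-0.4],[0,0,-0.4],[0,0,-0.4]], hand=[0,0,0,0,0,0,0])

```text
clock: 2.98
tcp_pos: [0.4877, -0.2576, 0.0363]
orientation: [-3.114, -0.419, -0.0]
contact_force: [-0.1, -0.1, -0.6]
grip_width: 0.0002
gripper_force: 0.0
```

Run:
```python
from h import *
p,d=r.grab_frame('wrist');cv2.imwrite('pics/w1.png',cv2.cvtColor(p,cv2.COLOR_RGB2BGR))
```

```text
(no output)
```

View pics/w1.png

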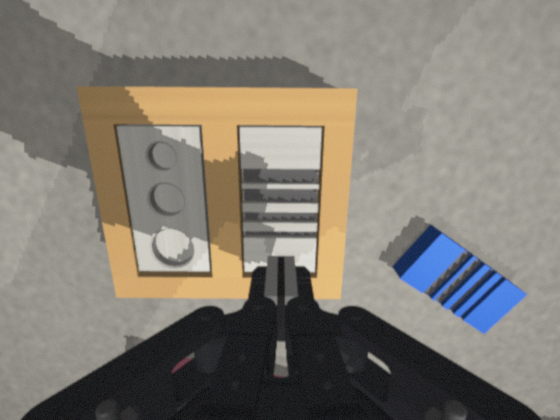

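The wrist view shows the fingertips at (282,258) over the grooved block's front end, with no clear tilt yet. I'll keep pressing.

>>> servo_tool(turn=[[0,0,0],[0,0,0],[0,0,0],[0,0,0],[0,0,0],[0,0,0],[0,0,0]], slide=[[0,0,-0.1],[0,0,-0.2],[0,0,-0.3],[0,0,-0.4],[0,0,-0.45],[0,0,-0.45],[0,0,-0.45]], hand=[0,0,0,0,0,0,0])

```text
clock: 3.9
tcp_pos: [0.4877, -0.2576, 0.0229]
orientation: [3.113, 0.419, 0.0]
contact_force: [0.3, -0.1, 0.5]
grip_width: 0.0001
gripper_force: 0.0
```

Run:
```python
from h import *
print(r.get_obs()['contact_force'])
p,d=r.grab_frame('wrist');c,f=cal('wrist');P=cloud(c,f,d)
for u in (250,300): print([(v,P[v,u].round(3).tolist()) for v in range(110,260,15)])
cv2.imwrite('pics/w2.png',cv2.cvtColor(p,cv2.COLOR_RGB2BGR))
```

```text
[ 0.26239691 -0.10707101  0.51424527]
[(110, [0.561, -0.224, 0.043]), (125, [0.555, -0.225, 0.043]), (140, [0.549, -0.227, 0.042]), (155, [0.542, -0.228, 0.044]), (170, [0.535, -0.23, 0.042]), (185, [0.527, -0.231, 0.038]), (200, [0.52, -0.233, 0.038]), (215, [0.513, -0.235, 0.042]), (230, [0.504, -0.237, 0.039]), (245, [0.496, -0.239, 0.039])]
[(110, [0.567, -0.245, 0.043]), (125, [0.561, -0.246, 0.043]), (140, [0.555, -0.248, 0.043]), (155, [0.548, -0.25, 0.042]), (170, [0.541, -0.252, 0.043]), (185, [0.534, -0.255, 0.039]), (200, [0.526, -0.257, 0.039]), (215, [0.52, -0.259, 0.043]), (230, [0.511, -0.261, 0.039]), (245, [0.503, -0.264, 0.039])]
```

View pics/w2.png

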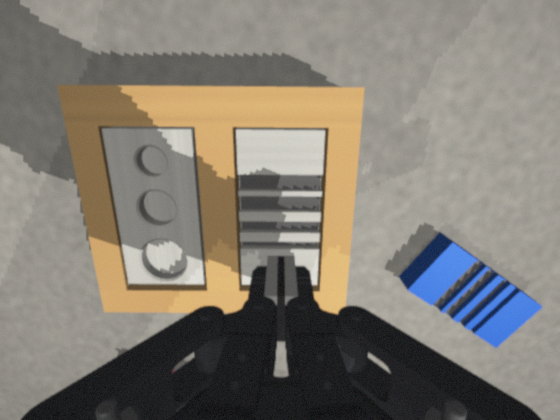

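Run:
```python
from h import *
from scipy.spatial.transform import Rotation as Ro
o=r.get_obs();c,f=cal('wrist');R=np.array(c['R']);t=np.array(c['t'])
A=Ro.from_rotvec(o['orientation']).as_matrix();print(o['tcp_pos'],A.round(3))
for dz in (0,-.019,.02,.04,-.04):
    q=R@(o['tcp_pos']+A[:,2]*dz)+t;print(dz,q[0]/q[2]*f+c['cx'],q[1]/q[2]*f+c['cy'])
p,d=r.grab_frame('scene');c,f=cal('scene');P=cloud(c,f,d)
cv2.imwrite('pics/s2.png',cv2.resize(cv2.cvtColor(p,cv2.COLOR_RGB2BGR)[50:230,150:390],None,fx=3,fy=3))
```

```text
[ 0.48777208 -0.25762838  0.02291462] [[ 0.964  0.264  0.   ]
 [ 0.264 -0.964 -0.   ]
 [ 0.     0.    -1.   ]]
0 280.6196054388093 253.1862219640646
-0.019 280.6342702920142 269.8241748973643
0.02 280.6070035627165 238.88881179761
0.04 280.59657095800253 227.05254015022288
-0.04 280.6547338381137 293.0410126041502
```

View pics/s2.png

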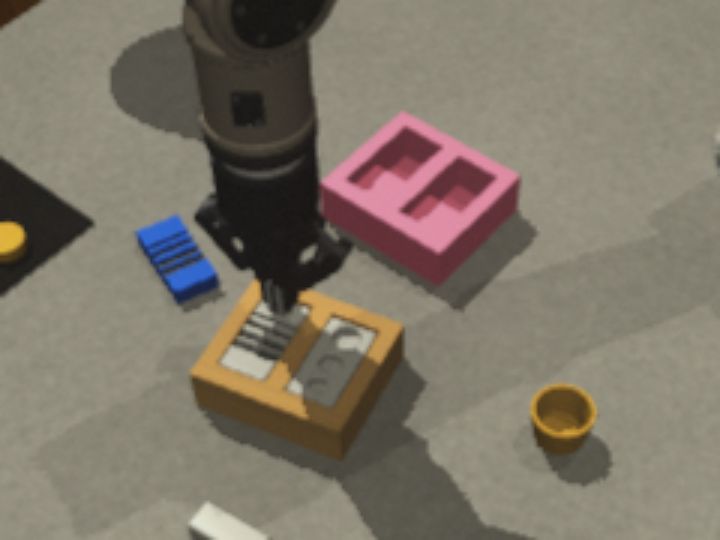

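The scene crop shows the shut fingers at crop (280,295) just over the front end of the block, which is still flat. I'll check the true tip height from the depth.

Run:
```python
from h import *
p,d=r.grab_frame('wrist');c,f=cal('wrist');P=cloud(c,f,d)
print(r.get_obs()['tcp_pos'],r.get_obs()['contact_force'])
for u in (273,290): print([(v,p[v,u].tolist(),P[v,u].round(4).tolist()) for v in range(244,300,4)])
R=np.array(c['R']);print('cam',(-R.T@np.array(c['t'])).round(3), R.round(2).tolist(),f)
```

```text
[ 0.48776762 -0.25762091  0.02291775] [0.43274204 0.73020389 1.23574845]
[(244, [66, 67, 66], [0.4995, -0.2503, 0.0386]), (248, [104, 105, 100], [0.4986, -0.2506, 0.0413]), (252, [135, 133, 128], [0.4966, -0.2511, 0.0417]), (256, [100, 98, 96], [0.4948, -0.2516, 0.0426]), (260, [86, 87, 84], [0.4977, -0.2511, 0.0522]), (264, [90, 89, 88], [0.4977, -0.2512, 0.0563]), (268, [90, 89, 87], [0.4976, -0.2513, 0.0596]), (272, [87, 87, 85], [0.4975, -0.2514, 0.0631]), (276, [91, 91, 90], [0.4974, -0.2515, 0.0662]), (280, [88, 88, 85], [0.4974, -0.2516, 0.0695]), (284, [87, 85, 83], [0.4975, -0.2516, 0.0727]), (288, [91, 89, 87], [0.4979, -0.2516, 0.0763]), (292, [87, 88, 86], [0.4983, -0.2516, 0.0796]), (296, [112, 112, 111], [0.4973, -0.2519, 0.0809])]
[(244, [77, 75, 76], [0.5021, -0.2587, 0.0391]), (248, [109, 111, 105], [0.5008, -0.259, 0.041]), (252, [195, 193, 184], [0.4991, -0.2595, 0.0421]), (256, [116, 115, 112], [0.4969, -0.2601, 0.0422]), (260, [89, 87, 85], [0.5001, -0.2589, 0.0529]), (264, [88, 86, 84], [0.4999, -0.2588, 0.0563]), (268, [88, 89, 87], [0.4998, -0.2588, 0.0599]), (272, [86, 84, 83], [0.4997, -0.2587, 0.0634]), (276, [85, 85, 84], [0.5002, -0.2584, 0.0676]), (280, [88, 86, 86], [0.4994, -0.2586, 0.0696]), (284, [86, 88, 84], [0.4995, -0.2585, 0.0729]), (288, [90, 90, 88], [0.4999, -0.2582, 0.0766]), (292, [86, 86, 85], [0.4999, -0.2581, 0.0795]), (296, [113, 111, 110], [0.5001, -0.258, 0.0825])]
cam [ 0.568 -0.236  0.187] [[0.26, -0.96, 0.0], [-0.91, -0.25, 0.32], [-0.31, -0.09, -0.95]] 313.9022322805169
```

Depth puts the real fingertip ends at z ≈ 0.050, about 27 mm above the reported TCP, which explains the lack of contact. I'll keep descending gently and watch the force.

>>> servo_tool(turn=[[0,0,0],[0,0,0],[0,0,0],[0,0,0]], slide=[[0,0,-0.08],[0,0,-0.16],[0,0,-0.24],[0,0,-0.3]], hand=[0,0,0,0])

```text
clock: 4.55
tcp_pos: [0.4876, -0.2575, 0.0135]
orientation: [-3.113, -0.419, 0.0]
contact_force: [0.1, 0.1, 0.7]
grip_width: 0.0001
gripper_force: 0.0
```

```bash
cat > look.py <<'E'
from h import *
o=r.get_obs();print(o['clock'],o['tcp_pos'].round(4),o['contact_force'].round(2),o['grip_width'])
p,d=r.grab_frame('wrist');c,f=cal('wrist');P=cloud(c,f,d)
B=np.array([.5174,-.249]);e=np.array([np.cos(.267),np.sin(.267)]);n=np.array([-e[1],e[0]])
Q=P[...,:2]-B;sx=Q@e;sy=Q@n
for y0 in (-14,14,58):
    print(y0,[(s,round(float(np.median(P[...,2][(abs(sx*1000-s)<2.5)&(abs(sy*1000-y0)<4)&(d>.05)])*1000),1)) for s in range(-30,45,6) if ((abs(sx*1000-s)<2.5)&(abs(sy*1000-y0)<4)&(d>.05)).any()])
E
python3 look.py
```

```text
4.55 [ 0.4876 -0.2575  0.0135] [0.07 0.12 0.74] 8.330390341416018e-05
-14 [(-30, 27.8), (-24, 57.6), (-18, 84.2), (-12, 117.3), (-6, 39.5), (0, 46.1), (6, 44.9), (12, 53.6), (18, 57.3), (24, 60.7), (30, 53.8), (36, 26.5), (42, 42.2)]
14 [(-30, 27.6), (-24, 59.1), (-18, 84.0), (-12, 117.5), (-6, 39.7), (0, 46.1), (6, 44.8), (12, 53.5), (18, 57.0), (24, 60.7), (30, 54.2), (36, 26.5), (42, 42.1)]
58 [(-30, 35.3), (-24, 35.3), (-18, 119.1), (-12, 42.1), (-6, 41.1), (0, 35.3), (6, 35.4), (12, 42.1), (18, 41.8), (24, 35.3), (30, 35.4), (36, 42.4), (42, 42.0)]
```

The block has tipped: the depth profile rises from about 45 mm to 61 mm at its rear, about 30°, and the dimpled block is still flat. I'll retract, then tilt the tool 30° and open.

>>> servo_tool(turn=[[0,0,0],[0,0,0],[0,0,0],[0,0,0],[0.53,-1.93,0],[1.05,-3.86,0],[1.58,-5.79,0],[1.58,-5.79,0]], slide=[[0,0,0.3],[0,0,1],[0,0,2.5],[0,0,4],[0,0,4],[0,0,4],[0,0,4],[0,0,4]], hand=[0,0,0,0.2,0.5,0.7,0.7,0.7], squeeze=60)

```text
clock: 5.6
tcp_pos: [0.4858, -0.2587, 0.1338]
orientation: [-2.944, -0.391, -0.791]
contact_force: [-0.1, -0.0, -0.2]
grip_width: 0.0601
gripper_force: 0.0
```

>>> servo_tool(turn=[[0,0,0],[0,0,0],[0,0,0]], slide=[[0,0,0],[0,0,0],[0,0,0]], hand=[0.7,0.7,0.7])

```text
clock: 5.98
tcp_pos: [0.4888, -0.2571, 0.1344]
orientation: [-2.943, -0.4, -0.79]
contact_force: [0.5, 0.4, 0.2]
grip_width: 0.0596
gripper_force: 0.0
```

```bash
cat >> look.py <<'E'
import sys
from scipy.spatial.transform import Rotation as Ro
A=Ro.from_rotvec(o['orientation']).as_matrix();T=(P-o['tcp_pos'])@A*1000
print('axes',A.round(3).tolist())
# finger tips in tool frame: points nearer than 30mm ahead of tool, |x|<15
m=(d>.03)&(abs(T[...,0])<20)&(abs(T[...,1])<60)&(T[...,2]<12)&(T[...,2]>-90)
for s in (-1,1):
    k=m&(T[...,1]*s>0)&(P[...,2]>.07)
    if k.any():
        q=T[k];print('finger',s,'zmax',np.percentile(q[:,2],[95,99,100]).round(1),'y',np.percentile(q[q[:,2]>np.percentile(q[:,2],95)-8][:,1],[2,98]).round(1))
k=(abs(sy)<.017)&(sx<.045)&(sx>.008)&(P[...,2]>.05)&(P[...,2]<.066)
if k.sum()>50:
    a,b=np.polyfit(sx[k],P[...,2][k],1);print('slope deg',np.degrees(np.arctan(a)),'z at sx=20',(a*.02+b)*1000,'top corner sx,z',sx[k].max()*1000,P[...,2][k].max()*1000,'sy range',np.percentile(sy[(abs(sx-.02)<.01)&(P[...,2]>.05)&(P[...,2]<.066)],[2,98])*1000)
cv2.imwrite(sys.argv[1],cv2.cvtColor(p,cv2.COLOR_RGB2BGR))
E
python3 look.py pics/w3.png
```

```text
5.975 [ 0.4888 -0.2571  0.1344] [0.53 0.45 0.23] 0.05958466779990195
-14 [(-30, 28.1), (-24, 29.2), (-18, 34.1), (-12, 36.4), (-6, 38.8), (0, 45.1), (6, 45.7), (12, 53.5), (18, 57.2), (24, 60.3), (30, 53.3), (36, 47.4), (42, 38.3)]
14 [(-30, 27.8), (-24, 29.1), (-18, 34.1), (-12, 37.9), (-6, 39.0), (0, 44.6), (6, 45.7), (12, 53.4), (18, 56.9), (24, 60.6), (30, 53.9), (42, 38.7)]
58 [(-30, 35.0), (-24, 35.3), (-18, 35.1), (-12, 41.8), (-6, 41.4), (0, 35.1), (6, 35.4), (12, 41.6), (18, 42.0), (24, 35.4), (30, 35.4), (36, 42.3), (42, 42.2)]
axes [[0.834, 0.266, 0.483], [0.231, -0.964, 0.132], [0.5, 0.002, -0.866]]
finger -1 zmax [-38.5 -30.6 -25.6] y [-42.9 -29.8]
finger 1 zmax [-38.6 -30.6 -25.5] y [29.6 42.7]
slope deg 14.316195631177594 z at sx=20 56.54238352510651 top corner sx,z 31.901489717171383 63.03796746416889 sy range [-19.13178033  19.28489169]
```

View pics/w3.png

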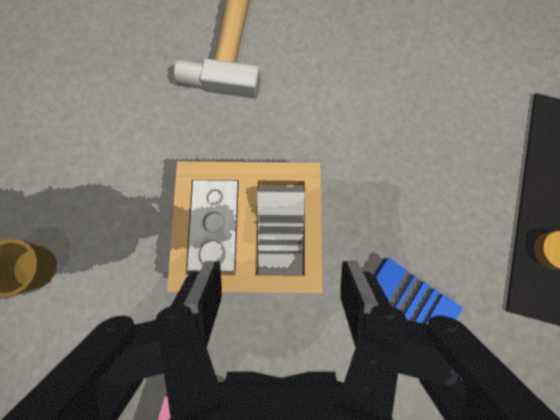

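The block leans in its pocket at about (280,215), with its rear end up to z ≈ 62 mm and level laterally. The fingers straddle it symmetrically. I'll move to the pre-grasp pose over the rear end and stop slightly high.

>>> servo_tool(turn=[[0,0,0],[0,0,0],[0,0,0],[0,0,0],[0,0,0],[0,0,0],[0,0,0],[0,0,0]], slide=[[0.8,0.22,0],[1.6,0.44,0],[2.23,0.62,-0.7],[2.23,0.62,-1.6],[2.23,0.62,-2.5],[2.23,0.62,-3],[2.23,0.62,-3.2],[2.23,0.62,-3.2]], hand=[0.7,0.7,0.7,0.7,0.7,0.7,0.7,0.7])

```text
clock: 7.02
tcp_pos: [0.5549, -0.2382, 0.0374]
orientation: [-2.943, -0.398, -0.788]
contact_force: [1.1, 0.0, -0.2]
grip_width: 0.0597
gripper_force: 0.0
```

```bash
sed -i "s/&(P\[...,2\]>.07)/\&(abs(T[...,1])>22)\&(P[...,2]>.047)/" look.py; python3 look.py pics/w4.png
```

```text
7.025 [ 0.5549 -0.2382  0.0374] [ 1.1   0.01 -0.17] 0.05974524351720139
-14 [(-24, 30.2), (-18, 34.8), (-12, 39.6), (-6, 41.9), (0, 138.3), (6, 46.2), (12, 54.1), (18, 57.5), (24, 60.9), (30, 54.7), (36, 26.9), (42, 42.2)]
14 [(-24, 30.2), (-18, 34.8), (-12, 39.3), (-6, 133.6), (0, 136.9), (6, 45.8), (12, 53.6), (18, 57.4), (24, 60.9), (30, 54.8), (36, 26.9), (42, 41.2)]
58 [(-12, 110.7), (-6, 136.1), (0, 130.6), (6, 120.4), (12, 111.8), (18, 42.3), (24, 35.9), (30, 35.8), (36, 42.9), (42, 42.7)]
axes [[0.835, 0.265, 0.482], [0.23, -0.964, 0.133], [0.499, 0.0, -0.866]]
finger -1 zmax [-38.9 -31.  -26.3] y [-42.6 -29.5]
finger 1 zmax [-38.8 -30.9 -26.4] y [29.9 43. ]
slope deg 8.29205166550631 z at sx=20 56.61483608101722 top corner sx,z 33.58251573772441 63.49742260195415 sy range [-29.53535727  30.13921823]
```

View pics/w4.png

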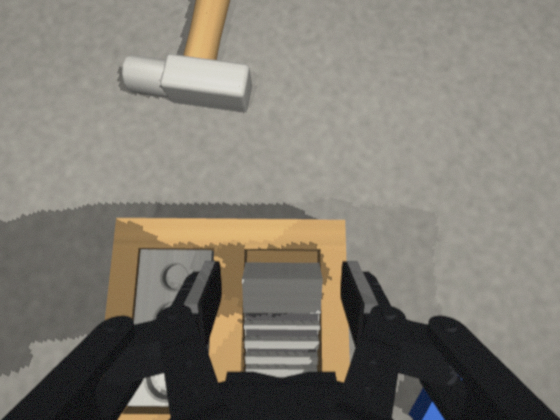

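The fingers flank the raised end symmetrically at (205,300) and (360,300), with the block at (282,285). I'll go the last few mm down and close.

>>> servo_tool(turn=[[0,0,0],[0,0,0],[0,0,0],[0,0,0],[0,0,0],[0,0,0],[0,0,0],[0,0,0]], slide=[[0,0,-0.1],[0,0,-0.2],[0,0,-0.2],[0,0,-0.2],[0,0,-0.2],[0,0,-0.2],[0,0,-0.2],[0,0,-0.2]], hand=[0.7,0.7,0.6,0.5,0.3,0.3,0.3,0.3], squeeze=70)

```text
clock: 8.07
tcp_pos: [0.5549, -0.2391, 0.0321]
orientation: [-2.944, -0.396, -0.79]
contact_force: [-0.9, -0.5, 3.4]
grip_width: 0.0372
gripper_force: 69.8
```

>>> servo_tool(turn=[[0,0,0],[0,0,0],[0,0,0],[0,0,0],[0,0,0],[0,0,0],[0,0,0],[0,0,0]], slide=[[0,0,0.2],[0,0,0.5],[0,0,0.9],[0,0,1.4],[0,0,2],[0,0,2.7],[0,0,3.3],[0,0,3.5]], hand=[0.3,0.3,0.3,0.3,0.3,0.3,0.3,0.3])

```text
clock: 9.07
tcp_pos: [0.5553, -0.239, 0.1389]
orientation: [-2.944, -0.398, -0.792]
contact_force: [-0.3, -0.3, -4.0]
grip_width: 0.0378
gripper_force: 70.6
```

Run:
```python
from h import *
from scipy.spatial.transform import Rotation as Ro
o=r.get_obs();A=Ro.from_rotvec(o['orientation']).as_matrix()
p,d=r.grab_frame('wrist');c,f=cal('wrist');P=cloud(c,f,d);T=(P-o['tcp_pos'])@A*1000
print(o['tcp_pos'],o['grip_width'],o['joints'].round(2))
for x0 in range(-12,26,4):
    k=(abs(T[...,0]-x0)<1.5)&(abs(T[...,1])<12)&(d>.04)&(T[...,2]>-60)&(T[...,2]<20)
    if k.any(): print(x0,np.percentile(T[k][:,2],[10,50,90]).round(1))
cv2.imwrite('pics/w5.png',cv2.cvtColor(p,cv2.COLOR_RGB2BGR))
```

```text
[ 0.55527557 -0.23902093  0.13890985] 0.03779139725353744 [ 0.7   0.33 -0.23  2.11 -0.74  0.42 -0.16]
-12 [-31.6 -31.  -30.3]
-8 [-31.9 -31.1 -30.4]
-4 [-31.9 -31.3 -30.7]
0 [-32.2 -31.5 -30.8]
4 [-31.  -24.4 -17.4]
```

View pics/w5.png

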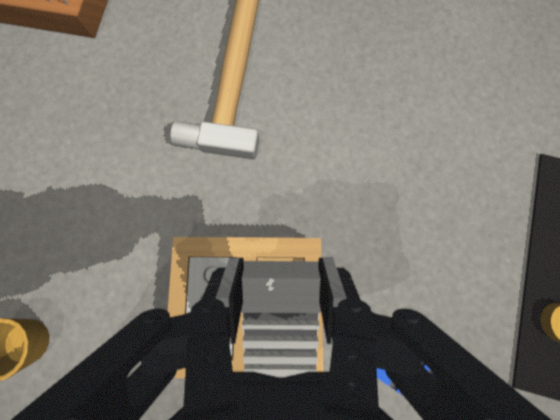

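The block is held squarely at (282,290). Its underside is 15 mm behind the TCP and its centre is at tool x = -35 mm. I'll straighten the tool to vertical, then carry it to the plate with a +50° yaw.

>>> servo_tool(turn=[[-0.42,1.54,0],[-0.84,3.08,0],[-1.27,4.63,0],[-1.69,6.17,0],[-1.69,6.17,0],[-1.69,6.17,0]], slide=[[0,0,0],[0,0,0],[0,0,0],[0,0,0],[0,0,0],[0,0,0]], hand=[0.3,0.3,0.3,0.3,0.3,0.3])

```text
clock: 9.88
tcp_pos: [0.5534, -0.2391, 0.1359]
orientation: [3.109, 0.418, -0.054]
contact_force: [-1.0, -1.1, -4.5]
grip_width: 0.0377
gripper_force: 71.0
```

>>> servo_tool(turn=[[0,0,1.25],[0,0,2.5],[0,0,3.75],[0,0,5],[0,0,6.25],[0,0,7.5],[0,0,8.75],[0,0,10.04]], slide=[[0,1.5,0],[0,3,0],[0,4.5,0],[0,6,0],[0,7.5,0],[0,9,0],[0,10.5,0],[0,12,0]], hand=[0.3,0.3,0.3,0.3,0.3,0.3,0.3,0.3])

```text
clock: 10.88
tcp_pos: [0.5537, 0.1202, 0.1369]
orientation: [2.625, 1.691, -0.044]
contact_force: [1.7, 0.4, -3.5]
grip_width: 0.0374
gripper_force: 71.2
```

>>> servo_tool(turn=[[0,0,0],[0,0,0],[0,0,0],[0,0,0],[0,0,0],[0,0,0]], slide=[[-0.05,1.3,0],[-0.1,2.6,-0.5],[-0.19,3.89,-1.2],[-0.19,3.89,-2],[-0.19,3.89,-2],[-0.19,3.89,-2]], hand=[0.3,0.3,0.3,0.3,0.3,0.3])

```text
clock: 11.62
tcp_pos: [0.5495, 0.2358, 0.0776]
orientation: [2.628, 1.686, -0.044]
contact_force: [0.9, -1.2, -4.1]
grip_width: 0.0376
gripper_force: 71.3
```

```bash
cat > chk.py <<'E'
from h import *
from scipy.spatial.transform import Rotation as Ro
o=r.get_obs();A=Ro.from_rotvec(o['orientation']).as_matrix()
p,d=r.grab_frame('wrist');c,f=cal('wrist');P=cloud(c,f,d);T=(P-o['tcp_pos'])@A*1000
print(o['tcp_pos'],o['grip_width'],o['joints'].round(2));print(A.round(3).tolist())
k=(T[...,0]>-16)&(T[...,0]<3)&(abs(T[...,1])<12)&(abs(T[...,2]+31)<5)&(d>.04)
if k.sum()>30:
    Q=P[k];co=np.linalg.lstsq(np.c_[Q[:,:2]-Q[:,:2].mean(0),np.ones(len(Q))],Q[:,2],rcond=None)[0]
    print('block top slope along/across deg',np.degrees(co[:2]@A[:2,0]),np.degrees(co[:2]@A[:2,1]),'z',co[2],'rear',T[k][:,0].max())
p2,d2=r.grab_frame('top');c,f=cal('top');P=cloud(c,f,d2)
np.savez('top2.npz',p=p2,d=d2)
m=np.zeros((420,560),bool);m[150:250,95:195]=1
hsv=cv2.cvtColor(p2,cv2.COLOR_RGB2HSV)
b=(m&(hsv[...,2]>120)&(hsv[...,1]<40)&(P[...,2]>.03)&(P[...,2]<.16)).astype(np.uint8)
k,L,S,C=cv2.connectedComponentsWithStats(cv2.morphologyEx(b,cv2.MORPH_CLOSE,np.ones((5,5))))
for i in range(1,k):
    if S[i,4]>80:
        w=L==i;zz=np.median(P[...,2][w]);v,u=np.nonzero(w);Q=np.array([cast(c,f,a,e,zz)[:2]*1000 for a,e in zip(u,v)],np.float32)
        print(S[i],zz,cv2.minAreaRect(Q))
cv2.imwrite('pics/chk.png',cv2.resize(cv2.cvtColor(p2,cv2.COLOR_RGB2BGR)[140:260,80:240],None,fx=4,fy=4))
E
python3 chk.py
```

```text
[0.54951645 0.23580871 0.07764651] 0.037624114925847135 [-0.43  0.52 -0.11  1.83  0.11  0.83 -1.04]
[[0.416, 0.909, -0.013], [0.909, -0.417, -0.031], [-0.034, 0.001, -0.999]]
block top slope along/across deg -0.13822331213785494 0.4439734054047719 z 0.10959729243111976 rear 2.993136489318246
[115 182  44  32 789] 0.10884945136512089 ((533.1058959960938, 203.2989959716797), (80.75908660888672, 40.82313919067383), 65.2357177734375)
```

The block is level at (0.533, 0.203), yaw 65.2°, 2 mm off the plate's centre. I'll lower it with a 2 mm y correction, slowly at the end.

>>> servo_tool(turn=[[0,0,0],[0,0,0],[0,0,0],[0,0,0],[0,0,0],[0,0,0],[0,0,0]], slide=[[0,0.07,-0.8],[0,0.07,-1.6],[0,0.07,-2],[0,0.07,-2.15],[0,0.07,-2.25],[0,0.07,-2.25],[0,0.07,-2.25]], hand=[0.3,0.3,0.3,0.3,0.3,0.3,0.3])

```text
clock: 12.6
tcp_pos: [0.5493, 0.24, 0.0099]
orientation: [2.625, 1.69, -0.043]
contact_force: [-0.1, 0.3, -4.1]
grip_width: 0.0377
gripper_force: 71.3
```

>>> servo_tool(turn=[[0,0,0],[0,0,0],[0,0,0],[0,0,0]], slide=[[0,0,-0.05],[0,0,-0.1],[0,0,-0.1],[0,0,-0.1]], hand=[0.3,0.3,0.3,0.3])

```text
clock: 13.1
tcp_pos: [0.5492, 0.24, 0.0068]
orientation: [2.625, 1.69, -0.044]
contact_force: [-0.7, -0.3, 3.1]
grip_width: 0.0374
gripper_force: 72.1
```

It has touched down: the vertical force went from -4 N to +3 N while still gripped. I'll release and retract.

>>> servo_tool(turn=[[0,0,0],[0,0,0],[0,0,0],[0,0,0],[0,0,0],[0,0,0],[0,0,0],[0,0,0]], slide=[[0,0,0],[0,0,0],[0,0,0],[0,0,0],[0,0,0.5],[0,0,1.5],[0,0,3],[0,0,4.5]], hand=[0.5,0.6,0.7,0.7,0.7,0.7,0.7,0.7])

```text
clock: 14.1
tcp_pos: [0.5489, 0.2398, 0.1437]
orientation: [2.625, 1.69, -0.044]
contact_force: [-0.1, 1.0, 0.7]
grip_width: 0.0595
gripper_force: 0.0
```

>>> servo_tool(turn=[[0,0,0],[0,0,0],[0,0,0],[0,0,0]], slide=[[0,0.5,0.5],[0,1,1],[0,1,1],[0,1,1]], hand=[0.7,0.7,0.7,0.7])

```text
clock: 14.6
tcp_pos: [0.5481, 0.2693, 0.1699]
orientation: [2.625, 1.69, -0.049]
contact_force: [-0.2, 0.5, -0.6]
grip_width: 0.0598
gripper_force: 0.0
```

```bash
python3 chk.py; cp pics/chk.png pics/final.png
```

```text
[0.54812525 0.26926956 0.16987837] 0.05978232144062736 [-0.47  0.43 -0.13  1.72  0.09  1.02 -1.06]
[[0.413, 0.91, -0.016], [0.91, -0.414, -0.033], [-0.037, -0.001, -0.999]]
[122 189  42  31 697] 0.038392069542366694 ((532.5897827148438, 206.9720458984375), (79.89188385009766, 40.475502014160156), 65.14205169677734)
```

View pics/final.png

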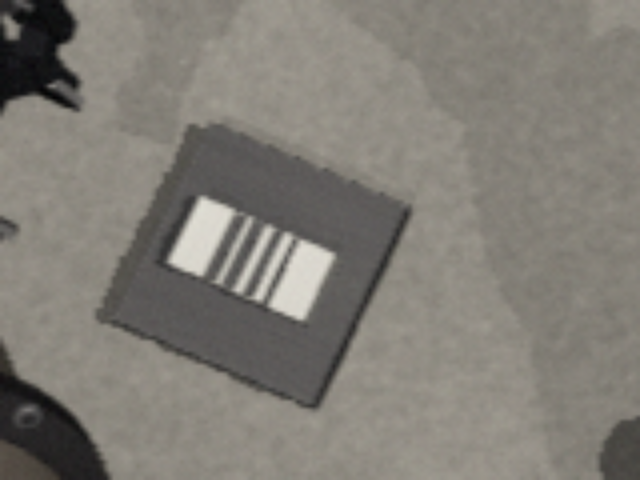

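The block lies flat, grooves up and square with the plate, at crop (250,258) with the plate centre at about (255,265). The gripper is clear of it.

```bash
python3 -c "
from bench import r
print(r.hand_in())"
```

```text
the job is handed in; nothing more can be done
None
```

The grooved block is released on the bench plate, flat, grooves up, within 2 mm of its centre and square to its edges by the last camera check, and the job is handed in; no verdict came back.

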